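# Hold the hidden bolt head while the nut driver tightens its backing nut

## Robot

A 6-joint arm with a two-finger parallel gripper is mounted at the origin on the work surface. World frame = base frame: x ahead of the robot, y to its left, z up, the work surface at z = 0. Lengths are in m, angles in rad, forces in N, time in s.
With the tool pointing down it reaches from about 0.35 to 0.85 m from the base axis. Payload 8.1 kg.
Tool frame: the origin (TCP) lies at the centre of the arm's flange, where the gripper is bolted on; the fingertips stand 186 mm ahead of it and the grasp point (between the pads) lies 167 mm ahead of it; z points along the fingers, y is the line along which they close (so a half turn about z gives the same grasp; the last joint's range is limited). The gripper opens to 93 mm and grips with 3 to 60 N. Pads are 15 mm wide; open, the fingers measure 128 mm over their backs; the gripper's body (75 mm by 188 mm) begins 65 mm behind the grasp point.
Start: joints at [-1.295, 0.13, 1.488, -0, 1.523, -0.085], TCP at [0.212, -0.561, 0.405] pointing down, gripper open.
Joint ranges: [-2.96, 2.96], [-0.89, 2.26], [0.02, 2.5], [-1.34, 4.48], [0, 2.73], [-2.66, 2.66]. Speed limits (rad/s): [2.39, 2.39, 2.79, 3.14, 3.14, 3.14].

## Interface

Orientations are given as a rotation vector (axis times angle).
In Python, from plant import read_state, read_camera, camera_params, robot gives the robot as it stands.
- The arm moves only by the tool carry_out, never from a script. Its argument "targets" is a list of rows, each an object of numbers: "hand": the opening in per cent of the stroke, from 0 (shut) to 100 (fully open); "x", "y", "z": the shift along the tool's x, y, z in m; "ax", "ay", "az": the turn, a rotation vector about the tool's x, y, z in rad. In form: [{"hand": .., "x": .., "y": .., "z": .., "ax": .., "ay": .., "az": ..}, ...]. A call has 1 to 8 rows; each row is the pose to reach, as a shift and turn from the pose commanded when the call began, along the tool's axes at that moment; what a row does not reach only later rows make up. A row lasts 1/8 s, in which the tool goes at most 62.5 mm and 10.7 degrees, less where a joint would pass 70% of its speed; a pose out of reach is approached as far as the arm can. A call with a gripper value outside its range is refused whole. The fingers move at their own pace and stop on an object; "newtons" is the grip in N (left out, the last holds). Time passes only in rows, so rows that repeat a pose let the fingers close. It gives the time, the measured TCP pose, the force, the opening and the grip force at its end, in the units of the state.
- read_state(): the state, without advancing time (a new reading comes with each control period).
- read_camera(name): name is "scene" or "top" or "wrist"; returns (picture, depth): 420x560x3 uint8, blue, green, red; 420x560 float32, m along the optical axis (not along the pixel's ray), 0 where there is no reading.
- camera_params(name): a dict with "fx", "fy", "cx", "cy" (pixels), "position" and "rotation" of the camera in the world. Camera axes: x right, y up, looking along -z (the intrinsics and any distortion apply to the point x, -y, -z); pixel columns grow to the right and rows downward; lengths in m; the calibration is good to about 2 mm. A picture is of the moment at which its call begins: read the wrist's pose just before it. camera_params takes no time and is no camera call; for the wrist camera it gives the pose at the moment of the call.
- robot.close_job(): hands the job in; it is judged then, once.
The state is a dict: "t": time; "q": joint angles; "dq": joint speeds; "joint_torque": joint torques, N m; "tool_pos": TCP position; "orientation": TCP orientation; "force": force on the tool from outside, world axes, zero at the start; "wrist_torque": the same for the moment, N m; "opening": finger opening in m; "gripper_force": force on a finger pad.
Only numpy, scipy, OpenCV 4.12 (cv2) and the standard library are available. Lean on these libraries where they do the work, as an engineer would, in place of code of your own. Each camera call takes 0.05 s, during which the arm holds its last target. There are 200 camera calls.

## Task

On the green mat a slow bench nut driver is turning the backing nut on one side of the steel bracket, but the bolt just spins round with it. Reach down into the narrow gap behind the bracket, grip the brass hex head squarely between the fingers and hold it from turning while the nut runs up tight and the driver stalls (allow ten seconds of holding), and finish still holding it, without letting go. Leave the little dish, the screwdriver stand and the jar where they stand.

Things in the scene. Friction and masses are not known exactly. Their poses are not given: they have to be found in the camera images.
- fixture: Nut-running fixture, fixed: aluminium base plate 245 x 100 x 10 mm with bracket, low fence and blue nut driver. Origin: underside of the plate (2 mm above the bench), straight below the bolt head's centre; z up, x along the bolt from driver to head, y along the gap. Yaw varies by 35 degrees either way; at yaw 0 x points away from the robot, so the gap lies on the bracket's far side.
- bracket_top (a point): Centre of the top edge of the bracket, an upright steel plate 8 mm thick, 90 mm wide in fixture y, from fixture x = -29 to -21 mm, its top 92 mm above the fixture's origin. The gap behind it, to the fence, is 42 mm wide in x, 92 mm above the origin at the bracket and 70 at the fence; open at the top and both y ends; its floor is 10 mm up.
- fence_top (a point): Centre of the top edge of the dark steel fence on the other side of the gap: 6 mm thick, 90 mm wide in fixture y, from fixture x = +21 to +27 mm, its top 70 mm above the fixture's origin.
- driver_top (a point): Top of the blue round driver (42 mm in diameter, lying along fixture x from -200 to -75 mm), 86 mm above the fixture's origin, at x = -138 mm. Between driver and bracket turns its dark chuck, 32 mm in diameter, with white marks, on the same axis.
- bolt: Brass hex bolt head in the gap: 20 mm across flats, 23 across corners, 18 long, on an 18 mm round collar 12 mm long. Origin: head centre, 65 mm above the fixture's origin, midway between bracket and fence. x: bolt axis (level, fixture x); y: normal to two flats, turns with the bolt (0.5 rad/s until held). Fingers closing on it along fixture y stop it at any angle; 50 N of grip is ample.
- drive (a joint): Angle of the driver's chuck and backing nut, rad; grows at about 0.5 rad/s unless stalled. The driver's stall torque is about 0.16 N m.
- thread (a joint): How far the nut is run onto the bolt, rad. Starts between 0 and 0.8, stays constant while the bolt spins with the nut, grows at about 0.35 rad/s while the bolt is held, and ends at 3.0: the nut is then tight and the driver stalls as long as the bolt is held (let go, and all turns again).
- dish: Bystander: open aluminium dish, 56 mm in diameter, 26 mm high, loose; origin at the centre of its underside. The bystanders stand on the mat about 110 to 160 mm from the bolt head.
- driver_stand: Bystander: red upright screwdriver in a round foot, foot 48 mm in diameter, 97 mm tall, loose; origin at the centre of its underside.
- jar: Bystander: clear jar with a green cap, 44 mm in diameter, 50 mm high, loose; origin at the centre of its underside.

How it is judged:
By the outcome, as a careful person would: the job done as asked, in the order asked, and still so for the second after the job is handed in, while the arm keeps its last pose, push and grip.
It also fails if it takes over 45 s, if anything falls off the work surface, if the arm or the gripper's body presses on something with over 40 N, if the wrist force passes 120 N, or if a joint passes its speed limit or range.

## Working session

There is one attempt and no reset: what is moved stays moved. The work goes in short steps, Python scripts to look and compute and a tool call to move; the robot and the scene stay as the last step left them, time stands still between calls to the robot, and variables do not carry over. Pictures are saved under pics/ and viewed, at most 10 in all, crops included, and the job is handed in when it is done.

Besides the shell and the picture viewer there is one more tool, called after "Request:" as a command line: name --argument value ..., lists and objects as JSON in quotes. carry_out: Moves the arm, as the interface text tells. Its arguments: {"type":"object","properties":{"targets":{"type":"array","items":{"type":"object","properties":{"hand":{"type":"number"},"x":{"type":"number"},"y":{"type":"number"},"z":{"type":"number"},"ax":{"type":"number"},"ay":{"type":"number"},"az":{"type":"number"}}}},"newtons":{"type":"number"}},"required":["targets"]}

```bash
mkdir -p pics; ls
cat > h.py <<'E'
import numpy as np, cv2
from plant import read_state, read_camera, camera_params, robot
def cloud(name):
    P=camera_params(name); img,d=read_camera(name)
    v,u=np.mgrid[0:420,0:560]
    c=np.stack([(u-P['cx'])/P['fx']*d,-(v-P['cy'])/P['fy']*d,-d],-1)
    W=c@np.array(P['rotation']).T+np.array(P['position'])
    W[d==0]=np.nan
    return img,d,W
E
python3 - <<'E'
from h import *
for n in('top','scene'):
    img,d,W=cloud(n); cv2.imwrite(f'pics/{n}1.png',img); np.savez(f'{n}1.npz',img=img,W=W)
    print(n,{k:np.round(v,3).tolist() if not isinstance(v,str) else v for k,v in camera_params(n).items()})
print(read_state())
E
```

```text
picsTraceback (most recent call last):
  File "<stdin>", line 3, in <module>
  File "h.py", line 7, in cloud
    W=c@np.array(P['rotation']).T+np.array(P['position'])
      ~~~~~~~~~~~~~~~~~~~~~~~~~~~^~~~~~~~~~~~~~~~~~~~~~~~
ValueError: operands could not be broadcast together with shapes (420,560) (3,)
```

```bash
sed -i "s/np.array(P\['rotation'\]).T/cv2.Rodrigues(np.array(P['rotation'],float))[0].T/" h.py
python3 - <<'E'
from h import *
for n in('top','scene'):
    print(n,camera_params(n))
    img,d,W=cloud(n); cv2.imwrite(f'pics/{n}1.png',img); np.savez(f'{n}1.npz',img=img,W=W)
print(read_state())
E
```

```text
top {'fx': 501.21039268372, 'fy': 501.21039268372, 'cx': 279.89067837361097, 'cy': 204.38045349254705, 'position': array([0.39860161, 0.03079584, 1.01424566]), 'rotation': array([ 0.15424312, -0.16023007, -1.55619783])}
scene {'fx': 451.5132291382403, 'fy': 451.5132291382403, 'cx': 285.0302429067045, 'cy': 207.72781198013897, 'position': array([ 1.07930574, -0.25146688,  0.72051142]), 'rotation': array([0.65111458, 0.36734288, 0.96028319])}
{'t': 0.15, 'q': array([-1.29536566e+00,  1.31011985e-01,  1.48902663e+00,  4.39420756e-07,
        1.52297093e+00, -8.54144282e-02]), 'dq': array([ 1.92463008e-05, -2.62312040e-03, -4.26774596e-03,  1.49516586e-03,
        5.59835473e-04,  1.02252405e-03]), 'joint_torque': array([ 1.84007672e-05, -5.60475540e+01, -4.92334914e+01,  7.67044583e-02,
        3.04860645e-02, -7.81014455e-05]), 'tool_pos': array([ 0.21180643, -0.56119351,  0.40391508]), 'orientation': array([-3.08921054e+00, -5.63490819e-01,  2.10355291e-04]), 'force': array([ 0.19538797, -0.4751928 , -0.41360508]), 'wrist_torque': array([-0.07409308,  0.00685269, -0.06003607]), 'gripper_force': 0.0, 'opening': 0.09287920833208374}
```

View pics/top1.png

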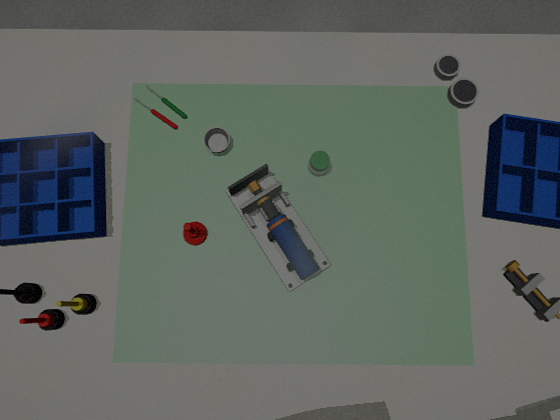

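View pics/scene1.png

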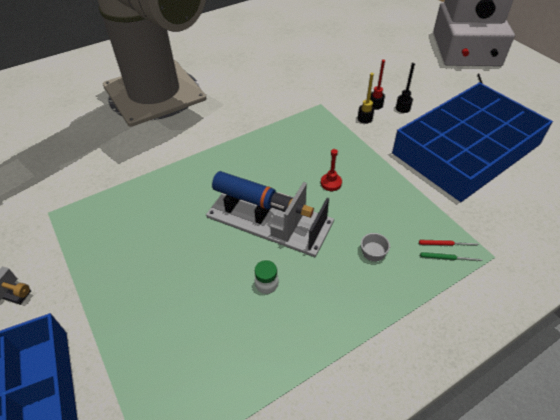

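The top view shows the fixture around (275,230): the driver at (295,250), the brass head at about (254,186), and the fence edge at (249,180). The stand is at (195,232), the dish at (218,140) and the jar at (319,162). The scene view agrees, with the head at (308,211).

```bash
cat > m.py <<'E'
from h import *
for n in('top','scene'):
    z=np.load(n+'1.npz'); img,W=z['img'],z['W']; hsv=cv2.cvtColor(img,cv2.COLOR_BGR2HSV); H,S,V=[hsv[...,i].astype(int) for i in range(3)]
    near=(abs(W[...,0]-.45)<.2)&(abs(W[...,1]-.07)<.2)
    blue=near&(H>100)&(H<125)&(S>90)&(W[...,2]>.04)
    br=near&(H>10)&(H<28)&(S>110)&(W[...,2]>.03)
    p=W[blue]; 
    c=p[:,:2].mean(0); u,s,vt=np.linalg.svd(p[:,:2]-c); a=vt[0]*np.sign(vt[0][0])
    t=(p[:,:2]-c)@a; l=(p[:,:2]-c)@np.array([-a[1],a[0]])
    print(n,'blue c',c,'yaw',np.degrees(np.arctan2(a[1],a[0])),'t',np.percentile(t,[1,99]),'l',np.percentile(l,[1,99]),'ztop',np.percentile(p[:,2],98))
    nn,lab,st,ce=cv2.connectedComponentsWithStats(br.astype(np.uint8))
    for i in range(1,nn):
        if st[i,4]>15: print(' brass',ce[i],st[i,4],np.median(W[lab==i],0),np.percentile(W[lab==i],95,axis=0))
    # high points: bracket (grey top) / fence by height band, in axis frame
    for lo,hi,nm in((.088,.1,'z88-100'),(.066,.078,'z66-78')):
        m=near&(W[...,2]>lo)&(W[...,2]<hi)&~blue&(S<60)
        q=W[m][:,:2]-c
        if len(q): tt=q@a; ll=q@np.array([-a[1],a[0]]); k=(tt>.06)&(tt<.2)&(abs(ll)<.06); print(' ',nm,k.sum(),'t',np.percentile(tt[k],[2,50,98]),'l',np.percentile(ll[k],[2,50,98]), 'z',np.median(W[m][k,2]))
    for nm,m in(('jar',near&(H>55)&(H<80)&(S>130)&(W[...,2]>.03)),('stand',near&((H<6)|(H>174))&(S>150)&(W[...,2]>.008))):
        print(' ',nm,np.median(W[m],0))
E
python3 m.py
```

```text
top blue c [0.51978487 0.01440555] yaw 30.828859686887196 t [-0.07181665  0.04775856] l [-0.019573    0.01714037] ztop 0.09036559754311636
 brass [253.33333333 185.95098039] 102 [0.62492148 0.07991694 0.07601491] [0.63452308 0.0897477  0.07912231]
 brass [262.22222222 199.95555556] 45 [0.59687036 0.06215504 0.07981451] [0.6045049  0.07177592 0.08242393]
 brass [276.5        223.13157895] 38 [0.5510162  0.03408393 0.0882544 ] [0.55915029 0.04438406 0.08998254]
  z88-100 227 t [0.09386066 0.0980718  0.10339036] l [-0.04227067  0.00187359  0.04420006] z 0.09399417119284126
  z66-78 252 t [0.06196513 0.10876023 0.14977725] l [-0.03484846  0.00958011  0.04501501] z 0.07337019959818836
  jar [0.6296654  0.11072817 0.05485771]
  stand [0.53829072 0.19620233 0.01883979]
scene blue c [ 0.51687357 -0.00378569] yaw 33.440722095014515 t [-0.06039241  0.06227359] l [-0.01099571  0.01969919] ztop 0.09130902588275472
 brass [306.52 210.6 ] 100 [0.6288967  0.07492828 0.07701251] [0.63744663 0.08401876 0.07996897]
  z88-100 210 t [0.10809966 0.11345069 0.11665776] l [-0.03508204  0.00625257  0.0517599 ] z 0.09556488306417854
  z66-78 291 t [0.06670116 0.11598849 0.16431017] l [-0.03522616  0.00201312  0.05160905] z 0.07351640089826161
  jar [0.56134495 0.0039921  0.04133722]
  stand [0.54823493 0.19519267 0.02252189]
```

```bash
cat > mv.py <<'E'
from h import *
import sys
def rel(x,y,z,yaw):
    s=read_state(); R=cv2.Rodrigues(s['orientation'])[0]; p=s['tool_pos']
    d=R.T@(np.array([x,y,z])-p)
    for k in(0,1):
        a=np.radians(yaw)+k*np.pi
        G=np.array([[np.cos(a),np.sin(a),0],[np.sin(a),-np.cos(a),0],[0,0,-1]]).T
        G=np.stack([[np.cos(a),np.sin(a),0],[np.sin(a),-np.cos(a),0],[0,0,-1]],1)
        print('shift',d.round(4),'rot',cv2.Rodrigues(R.T@G)[0].ravel().round(4))
    print('t',s['t'],'q',s['q'].round(3),'toolx',R[:,0].round(3),'op',s['opening'],'F',s['force'].round(1))
    C=camera_params('wrist'); print('cam in tool',(R.T@(C['position']-p)).round(3),'\n',(R.T@cv2.Rodrigues(C['rotation'])[0]).round(3))
if __name__=='__main__': rel(*map(float,sys.argv[1:]))
E
python3 mv.py .6265 .078 .40 31
python3 - <<'E'
from h import *
z=np.load('top1.npz'); W=z['W']
q=W[(W[...,2]>.09)&(W[...,2]<.1)]
ax=np.array([np.cos(np.radians(31)),np.sin(np.radians(31))]); 
r=q[:,:2]-[.6265,.078]; t=r@ax; k=(abs(t+.025)<.012)&(abs(r@[-ax[1],ax[0]])<.06)
vx,vy,x,y=cv2.fitLine(q[k][:,:2].astype(np.float32),cv2.DIST_HUBER,0,.01,.01).ravel()
print(k.sum(),np.degrees(np.arctan2(vy,vx))%180-90,t[k].mean())
E
```

```text
shift [ 0.6137 -0.4516  0.0046] rot [-0.0014 -0.0002 -0.1802]
shift [ 0.6137 -0.4516  0.0046] rot [-4.0000e-04  2.1000e-03  2.9614e+00]
t 0.15 q [-1.295  0.131  1.489  0.     1.523 -0.085] toolx [0.936 0.353 0.   ] op 0.09287920833208374 F [ 0.2 -0.5 -0.4]
cam in tool [0.083 0.001 0.019] 
 [[-0.001  0.954  0.298]
 [ 1.     0.001  0.   ]
 [-0.     0.298 -0.954]]
207 32.99755 -0.025632654800953492
```

Request:
carry_out --targets '[{"hand":100,"x":0.614,"y":-0.452,"z":0,"az":-0.19},{"hand":100,"x":0.614,"y":-0.452,"z":0,"az":-0.19},{"hand":100,"x":0.614,"y":-0.452,"z":0,"az":-0.19},{"hand":100,"x":0.614,"y":-0.452,"z":0,"az":-0.19},{"hand":100,"x":0.614,"y":-0.452,"z":0,"az":-0.19},{"hand":100,"x":0.614,"y":-0.452,"z":0,"az":-0.19},{"hand":100,"x":0.614,"y":-0.452,"z":0,"az":-0.19},{"hand":100,"x":0.614,"y":-0.452,"z":0,"az":-0.19}]'

```text
schema error: expected keys hand, x, y, z, ax, ay, az
```

```bash
python3 mv.py .6265 .078 .38 32
```

```text
shift [ 0.6137 -0.4516  0.0246] rot [-0.0014 -0.0003 -0.1977]
shift [ 0.6137 -0.4516  0.0246] rot [-4.0000e-04  2.1000e-03  2.9439e+00]
t 0.15 q [-1.295  0.131  1.489  0.     1.523 -0.085] toolx [0.936 0.353 0.   ] op 0.09287920833208374 F [ 0.2 -0.5 -0.4]
cam in tool [0.083 0.001 0.019] 
 [[-0.001  0.954  0.298]
 [ 1.     0.001  0.   ]
 [-0.     0.298 -0.954]]
```

Request:
carry_out --targets '[{"hand":100,"x":0.614,"y":-0.452,"z":0,"ax":0,"ay":0,"az":-0.19},{"hand":100,"x":0.614,"y":-0.452,"z":0,"ax":0,"ay":0,"az":-0.19},{"hand":100,"x":0.614,"y":-0.452,"z":0,"ax":0,"ay":0,"az":-0.19},{"hand":100,"x":0.614,"y":-0.452,"z":0,"ax":0,"ay":0,"az":-0.19},{"hand":100,"x":0.614,"y":-0.452,"z":0,"ax":0,"ay":0,"az":-0.19},{"hand":100,"x":0.614,"y":-0.452,"z":0,"ax":0,"ay":0,"az":-0.19},{"hand":100,"x":0.614,"y":-0.452,"z":0,"ax":0,"ay":0,"az":-0.19},{"hand":100,"x":0.614,"y":-0.452,"z":0,"ax":0,"ay":0,"az":-0.19}]'

```text
t: 1.15
tool_pos: [0.4846, -0.1399, 0.4047]
orientation: [3.023, 0.854, 0.0]
force: [0.3, -1.2, -0.2]
opening: 0.0926
gripper_force: 0.0
```

```bash
python3 mv.py .6265 .078 .38 32
```

```text
shift [ 0.235  -0.1114  0.0247] rot [ 0.0002 -0.0001 -0.0077]
shift [ 0.235  -0.1114  0.0247] rot [-1.0000e-04 -4.0000e-04  3.1339e+00]
t 1.15 q [-0.383 -0.131  1.749 -0.     1.523  0.637] toolx [0.852 0.523 0.   ] op 0.09259298728116304 F [ 0.3 -1.2 -0.2]
cam in tool [0.083 0.001 0.019] 
 [[-0.001  0.954  0.298]
 [ 1.     0.001  0.   ]
 [-0.     0.298 -0.954]]
```

Request:
carry_out --targets '[{"hand":100,"x":0.235,"y":-0.111,"z":0.025,"ax":0,"ay":0,"az":0},{"hand":100,"x":0.235,"y":-0.111,"z":0.025,"ax":0,"ay":0,"az":0},{"hand":100,"x":0.235,"y":-0.111,"z":0.025,"ax":0,"ay":0,"az":0},{"hand":100,"x":0.235,"y":-0.111,"z":0.025,"ax":0,"ay":0,"az":0},{"hand":100,"x":0.235,"y":-0.111,"z":0.025,"ax":0,"ay":0,"az":0},{"hand":100,"x":0.235,"y":-0.111,"z":0.025,"ax":0,"ay":0,"az":0}]'

```text
t: 1.9
tool_pos: [0.626, 0.0762, 0.3789]
orientation: [-3.023, -0.856, 0.002]
force: [-0.7, 0.3, -0.2]
opening: 0.0932
gripper_force: 0.0
```

```bash
python3 mv.py .6265 .078 .38 32
python3 - <<'E'
from h import *
img,d,W=cloud('wrist'); cv2.imwrite('pics/w1.png',img); np.savez('w1.npz',img=img,W=W,d=d)
E
```

```text
shift [ 0.0013 -0.0013 -0.0011] rot [-0.0005  0.0015 -0.0063]
shift [ 0.0013 -0.0013 -0.0011] rot [2.3000e-03 7.0000e-04 3.1353e+00]
t 1.9 q [ 0.04   0.226  1.429 -0.     1.489  1.058] toolx [ 0.851  0.525 -0.001] op 0.09321352930479677 F [-0.7  0.3 -0.2]
cam in tool [0.083 0.    0.019] 
 [[-0.     0.954  0.298]
 [ 1.     0.     0.   ]
 [-0.     0.298 -0.954]]
```

View pics/w1.png

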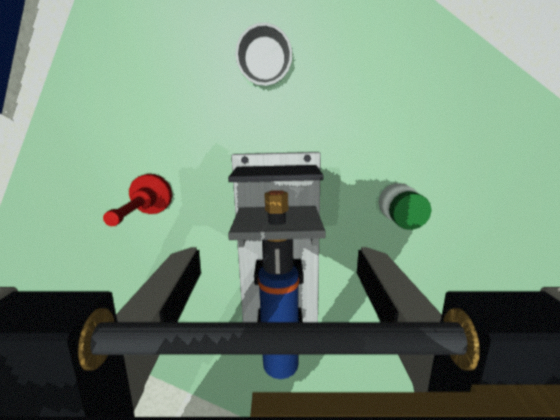

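The wrist view shows the bracket's top edge at rows 207–235 (columns 230–325), the fence top at about row 172, and the brass head at (277,203). It is aligned with the tool to within about a degree.

Run:
```python
from h import *
z=np.load('w1.npz'); img,W=z['img'],z['W']; hsv=cv2.cvtColor(img,cv2.COLOR_BGR2HSV)
s=read_state(); R=cv2.Rodrigues(s['orientation'])[0]; T=(W-s['tool_pos'])@R   # tool frame
box=np.zeros(img.shape[:2],bool); box[150:245,220:335]=1
def edge(nm,lo,hi):
    m=box&(W[...,2]>lo)&(W[...,2]<hi)&((hsv[...,0]<8)|(hsv[...,0]>30)|(hsv[...,1]<60))
    n,lab,st,ce=cv2.connectedComponentsWithStats(m.astype(np.uint8)); i=1+st[1:,4].argmax(); q=T[lab==i]
    vx,vy,x,y=cv2.fitLine(q[:,:2].astype(np.float32),cv2.DIST_HUBER,0,.01,.01).ravel()
    print(nm,st[i],'x',np.percentile(q[:,0],[3,50,97]).round(4),'y',np.percentile(q[:,1],[1,99]).round(4),'mid',np.percentile(q[:,1],[1,99]).mean().round(4),'angle',np.degrees(np.arctan(vx/vy)).round(2),'wz',np.median(W[lab==i][:,2]).round(4))
edge('bracket',.088,.1); edge('fence',.067,.078)
H,S=hsv[...,0],hsv[...,1]; m=box&(H>10)&(H<28)&(S>110)&(W[...,2]>.06); m[220:]=0
q=T[m]; print('brass',m.sum(),np.percentile(q,[2,50,98],axis=0).round(4),'wz',np.percentile(W[m][:,2],[5,95]))
```

```text
bracket [228 228  98  13 981] x [-0.0272 -0.0221 -0.0189] y [-0.046   0.0416] mid -0.0022 angle 1.1 wz 0.0944
fence [228 174  96   9 680] x [0.0221 0.0258 0.0289] y [-0.047   0.0407] mid -0.0031 angle 1.46 wz 0.0724
brass 445 [[-0.0072 -0.0133  0.3006]
 [ 0.0027 -0.0026  0.3028]
 [ 0.011   0.007   0.3121]] wz [0.06923192 0.07853673]
```

Request:
carry_out --targets '[{"hand":60,"x":0.002,"y":-0.0025,"z":0.03,"ax":0,"ay":0,"az":-0.022},{"hand":60,"x":0.002,"y":-0.0025,"z":0.06,"ax":0,"ay":0,"az":-0.022},{"hand":60,"x":0.002,"y":-0.0025,"z":0.08,"ax":0,"ay":0,"az":-0.022},{"hand":60,"x":0.002,"y":-0.0025,"z":0.09,"ax":0,"ay":0,"az":-0.022},{"hand":60,"x":0.002,"y":-0.0025,"z":0.09,"ax":0,"ay":0,"az":-0.022}]'

```text
t: 2.58
tool_pos: [0.6263, 0.0783, 0.2896]
orientation: [-3.014, -0.886, 0.001]
force: [0.2, -0.5, -0.2]
opening: 0.0562
gripper_force: 0.0
```

Run:
```python
from h import *
img,d,W=cloud('wrist'); cv2.imwrite('pics/w2.png',img)
s=read_state(); R=cv2.Rodrigues(s['orientation'])[0]; T=(W-s['tool_pos'])@R
print(s['t'],s['tool_pos'],R[:,0],s['opening'])
hsv=cv2.cvtColor(img,cv2.COLOR_BGR2HSV);H,S=hsv[...,0],hsv[...,1]
m=(H>10)&(H<28)&(S>110)&(W[...,2]>.06)&(W[...,2]<.085)&(abs(T[...,0])<.02)&(abs(T[...,1])<.02)
print('brass',m.sum(),np.percentile(T[m],[2,50,98],axis=0).round(4))
b=(W[...,2]>.088)&(W[...,2]<.1)&(T[...,0]>-.035)&(T[...,0]<-.01)&(abs(T[...,1])<.06)
f=(W[...,2]>.067)&(W[...,2]<.078)&(T[...,0]>.016)&(T[...,0]<.035)&(abs(T[...,1])<.06)
for n,k in(('br',b),('fe',f)): print(n,k.sum(),np.percentile(T[k],[2,50,98],axis=0).round(4))
```

```text
2.625 [0.62669105 0.07854457 0.29052546] [8.40611007e-01 5.41638851e-01 6.99306816e-04] 0.056032733230902194
brass 857 [[-1.010e-02 -1.100e-02  2.112e-01]
 [ 1.000e-04 -6.000e-04  2.142e-01]
 [ 8.000e-03  9.200e-03  2.243e-01]]
br 1581 [[-0.0303 -0.0315  0.1948]
 [-0.0245 -0.0006  0.1962]
 [-0.022   0.0319  0.2021]]
fe 1360 [[ 0.0201 -0.0434  0.2168]
 [ 0.0235  0.      0.2182]
 [ 0.0257  0.0424  0.2228]]
```

View pics/w2.png

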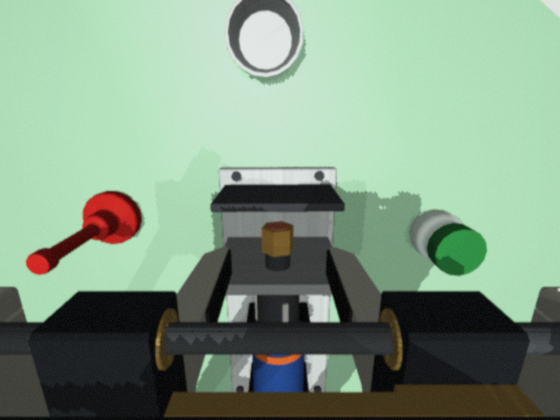

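The head is at (277,240), centred between the fingers and clear of the bracket and fence, so I'll descend.

Request:
carry_out --targets '[{"hand":60,"x":-0.001,"y":-0.0006,"z":0.02,"ax":0,"ay":0,"az":0},{"hand":60,"x":-0.001,"y":-0.0006,"z":0.04,"ax":0,"ay":0,"az":0},{"hand":60,"x":-0.001,"y":-0.0006,"z":0.05,"ax":0,"ay":0,"az":0},{"hand":60,"x":-0.001,"y":-0.0006,"z":0.0565,"ax":0,"ay":0,"az":0},{"hand":60,"x":-0.001,"y":-0.0006,"z":0.0565,"ax":0,"ay":0,"az":0},{"hand":60,"x":-0.001,"y":-0.0006,"z":0.0565,"ax":0,"ay":0,"az":0}]' --newtons 50

```text
t: 3.38
tool_pos: [0.6256, 0.0789, 0.2339]
orientation: [3.013, 0.887, 0.002]
force: [-0.7, 0.2, 0.7]
opening: 0.0558
gripper_force: 0.0
```

Request:
carry_out --targets '[{"hand":0,"x":0,"y":0,"z":0,"ax":0,"ay":0,"az":0},{"hand":0,"x":0,"y":0,"z":0,"ax":0,"ay":0,"az":0},{"hand":0,"x":0,"y":0,"z":0,"ax":0,"ay":0,"az":0},{"hand":0,"x":0,"y":0,"z":0,"ax":0,"ay":0,"az":0},{"hand":0,"x":0,"y":0,"z":0,"ax":0,"ay":0,"az":0},{"hand":0,"x":0,"y":0,"z":0,"ax":0,"ay":0,"az":0},{"hand":0,"x":0,"y":0,"z":0,"ax":0,"ay":0,"az":0},{"hand":0,"x":0,"y":0,"z":0,"ax":0,"ay":0,"az":0}]' --newtons 50

```text
t: 4.38
tool_pos: [0.6254, 0.0788, 0.2333]
orientation: [3.013, 0.887, 0.0]
force: [0.4, -1.8, 0.5]
opening: 0.021
gripper_force: 50.0
```

Run:
```python
from h import *
img,d,W=cloud('wrist'); cv2.imwrite('pics/w3.png',img); s=read_state(); print(s['t'],s['opening'],s['gripper_force'],s['force'],s['wrist_torque'])
```

```text
4.425 0.020618710926827592 49.999664425849915 [ 0.70261865 -1.50312063  0.02017577] [-0.13660597 -0.04507167  0.0084091 ]
```

View pics/w3.png

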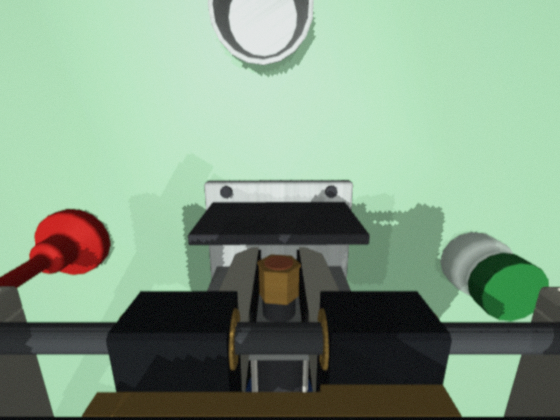

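The fingers hold the head at (279,280) on two flats, with an opening of about 20 mm and a grip of 50 N. Now I'll hold.

Request:
carry_out --targets '[{"hand":0,"x":0,"y":0,"z":0,"ax":0,"ay":0,"az":0},{"hand":0,"x":0,"y":0,"z":0,"ax":0,"ay":0,"az":0},{"hand":0,"x":0,"y":0,"z":0,"ax":0,"ay":0,"az":0},{"hand":0,"x":0,"y":0,"z":0,"ax":0,"ay":0,"az":0},{"hand":0,"x":0,"y":0,"z":0,"ax":0,"ay":0,"az":0},{"hand":0,"x":0,"y":0,"z":0,"ax":0,"ay":0,"az":0},{"hand":0,"x":0,"y":0,"z":0,"ax":0,"ay":0,"az":0},{"hand":0,"x":0,"y":0,"z":0,"ax":0,"ay":0,"az":0}]'

```text
t: 5.42
tool_pos: [0.6254, 0.0788, 0.2333]
orientation: [3.014, 0.887, 0.0]
force: [1.3, -2.1, 0.8]
opening: 0.0211
gripper_force: 50.0
```

Request:
carry_out --targets '[{"hand":0,"x":0,"y":0,"z":0,"ax":0,"ay":0,"az":0},{"hand":0,"x":0,"y":0,"z":0,"ax":0,"ay":0,"az":0},{"hand":0,"x":0,"y":0,"z":0,"ax":0,"ay":0,"az":0},{"hand":0,"x":0,"y":0,"z":0,"ax":0,"ay":0,"az":0},{"hand":0,"x":0,"y":0,"z":0,"ax":0,"ay":0,"az":0},{"hand":0,"x":0,"y":0,"z":0,"ax":0,"ay":0,"az":0},{"hand":0,"x":0,"y":0,"z":0,"ax":0,"ay":0,"az":0},{"hand":0,"x":0,"y":0,"z":0,"ax":0,"ay":0,"az":0}]'

```text
t: 6.42
tool_pos: [0.6253, 0.0788, 0.2333]
orientation: [3.014, 0.887, 0.0]
force: [2.4, -2.0, 1.5]
opening: 0.0208
gripper_force: 50.0
```

Request:
carry_out --targets '[{"hand":0,"x":0,"y":0,"z":0,"ax":0,"ay":0,"az":0},{"hand":0,"x":0,"y":0,"z":0,"ax":0,"ay":0,"az":0},{"hand":0,"x":0,"y":0,"z":0,"ax":0,"ay":0,"az":0},{"hand":0,"x":0,"y":0,"z":0,"ax":0,"ay":0,"az":0},{"hand":0,"x":0,"y":0,"z":0,"ax":0,"ay":0,"az":0},{"hand":0,"x":0,"y":0,"z":0,"ax":0,"ay":0,"az":0},{"hand":0,"x":0,"y":0,"z":0,"ax":0,"ay":0,"az":0},{"hand":0,"x":0,"y":0,"z":0,"ax":0,"ay":0,"az":0}]'

```text
t: 7.42
tool_pos: [0.6254, 0.0788, 0.2333]
orientation: [3.014, 0.887, 0.0]
force: [2.1, -3.4, 2.6]
opening: 0.0212
gripper_force: 50.0
```

Request:
carry_out --targets '[{"hand":0,"x":0,"y":0,"z":0,"ax":0,"ay":0,"az":0},{"hand":0,"x":0,"y":0,"z":0,"ax":0,"ay":0,"az":0},{"hand":0,"x":0,"y":0,"z":0,"ax":0,"ay":0,"az":0},{"hand":0,"x":0,"y":0,"z":0,"ax":0,"ay":0,"az":0},{"hand":0,"x":0,"y":0,"z":0,"ax":0,"ay":0,"az":0},{"hand":0,"x":0,"y":0,"z":0,"ax":0,"ay":0,"az":0},{"hand":0,"x":0,"y":0,"z":0,"ax":0,"ay":0,"az":0},{"hand":0,"x":0,"y":0,"z":0,"ax":0,"ay":0,"az":0}]'

```text
t: 8.43
tool_pos: [0.6253, 0.0788, 0.2333]
orientation: [3.014, 0.887, 0.0]
force: [2.8, -4.0, 2.3]
opening: 0.0207
gripper_force: 50.0
```

Request:
carry_out --targets '[{"hand":0,"x":0,"y":0,"z":0,"ax":0,"ay":0,"az":0},{"hand":0,"x":0,"y":0,"z":0,"ax":0,"ay":0,"az":0},{"hand":0,"x":0,"y":0,"z":0,"ax":0,"ay":0,"az":0},{"hand":0,"x":0,"y":0,"z":0,"ax":0,"ay":0,"az":0},{"hand":0,"x":0,"y":0,"z":0,"ax":0,"ay":0,"az":0},{"hand":0,"x":0,"y":0,"z":0,"ax":0,"ay":0,"az":0},{"hand":0,"x":0,"y":0,"z":0,"ax":0,"ay":0,"az":0},{"hand":0,"x":0,"y":0,"z":0,"ax":0,"ay":0,"az":0}]'

```text
t: 9.43
tool_pos: [0.6253, 0.0788, 0.2333]
orientation: [3.014, 0.887, 0.0]
force: [2.6, -3.9, 2.5]
opening: 0.0206
gripper_force: 50.0
```

Request:
carry_out --targets '[{"hand":0,"x":0,"y":0,"z":0,"ax":0,"ay":0,"az":0},{"hand":0,"x":0,"y":0,"z":0,"ax":0,"ay":0,"az":0},{"hand":0,"x":0,"y":0,"z":0,"ax":0,"ay":0,"az":0},{"hand":0,"x":0,"y":0,"z":0,"ax":0,"ay":0,"az":0},{"hand":0,"x":0,"y":0,"z":0,"ax":0,"ay":0,"az":0},{"hand":0,"x":0,"y":0,"z":0,"ax":0,"ay":0,"az":0},{"hand":0,"x":0,"y":0,"z":0,"ax":0,"ay":0,"az":0},{"hand":0,"x":0,"y":0,"z":0,"ax":0,"ay":0,"az":0}]'

```text
t: 10.42
tool_pos: [0.6253, 0.0788, 0.2333]
orientation: [3.014, 0.887, 0.0]
force: [2.2, -3.8, 3.3]
opening: 0.0208
gripper_force: 50.0
```

Request:
carry_out --targets '[{"hand":0,"x":0,"y":0,"z":0,"ax":0,"ay":0,"az":0},{"hand":0,"x":0,"y":0,"z":0,"ax":0,"ay":0,"az":0},{"hand":0,"x":0,"y":0,"z":0,"ax":0,"ay":0,"az":0},{"hand":0,"x":0,"y":0,"z":0,"ax":0,"ay":0,"az":0},{"hand":0,"x":0,"y":0,"z":0,"ax":0,"ay":0,"az":0},{"hand":0,"x":0,"y":0,"z":0,"ax":0,"ay":0,"az":0},{"hand":0,"x":0,"y":0,"z":0,"ax":0,"ay":0,"az":0},{"hand":0,"x":0,"y":0,"z":0,"ax":0,"ay":0,"az":0}]'

```text
t: 11.42
tool_pos: [0.6253, 0.0788, 0.2333]
orientation: [3.014, 0.888, 0.0]
force: [2.1, -4.3, 2.6]
opening: 0.0207
gripper_force: 50.0
```

Request:
carry_out --targets '[{"hand":0,"x":0,"y":0,"z":0,"ax":0,"ay":0,"az":0},{"hand":0,"x":0,"y":0,"z":0,"ax":0,"ay":0,"az":0},{"hand":0,"x":0,"y":0,"z":0,"ax":0,"ay":0,"az":0},{"hand":0,"x":0,"y":0,"z":0,"ax":0,"ay":0,"az":0},{"hand":0,"x":0,"y":0,"z":0,"ax":0,"ay":0,"az":0},{"hand":0,"x":0,"y":0,"z":0,"ax":0,"ay":0,"az":0},{"hand":0,"x":0,"y":0,"z":0,"ax":0,"ay":0,"az":0},{"hand":0,"x":0,"y":0,"z":0,"ax":0,"ay":0,"az":0}]'

```text
t: 12.42
tool_pos: [0.6254, 0.0788, 0.2333]
orientation: [3.014, 0.887, 0.0]
force: [3.6, -4.0, 2.9]
opening: 0.0208
gripper_force: 50.0
```

Request:
carry_out --targets '[{"hand":0,"x":0,"y":0,"z":0,"ax":0,"ay":0,"az":0},{"hand":0,"x":0,"y":0,"z":0,"ax":0,"ay":0,"az":0},{"hand":0,"x":0,"y":0,"z":0,"ax":0,"ay":0,"az":0},{"hand":0,"x":0,"y":0,"z":0,"ax":0,"ay":0,"az":0},{"hand":0,"x":0,"y":0,"z":0,"ax":0,"ay":0,"az":0},{"hand":0,"x":0,"y":0,"z":0,"ax":0,"ay":0,"az":0},{"hand":0,"x":0,"y":0,"z":0,"ax":0,"ay":0,"az":0},{"hand":0,"x":0,"y":0,"z":0,"ax":0,"ay":0,"az":0}]'

```text
t: 13.42
tool_pos: [0.6253, 0.0788, 0.2333]
orientation: [-3.014, -0.887, -0.0]
force: [3.2, -4.7, 2.1]
opening: 0.0205
gripper_force: 50.0
```

Request:
carry_out --targets '[{"hand":0,"x":0,"y":0,"z":0,"ax":0,"ay":0,"az":0},{"hand":0,"x":0,"y":0,"z":0,"ax":0,"ay":0,"az":0},{"hand":0,"x":0,"y":0,"z":0,"ax":0,"ay":0,"az":0},{"hand":0,"x":0,"y":0,"z":0,"ax":0,"ay":0,"az":0},{"hand":0,"x":0,"y":0,"z":0,"ax":0,"ay":0,"az":0},{"hand":0,"x":0,"y":0,"z":0,"ax":0,"ay":0,"az":0},{"hand":0,"x":0,"y":0,"z":0,"ax":0,"ay":0,"az":0},{"hand":0,"x":0,"y":0,"z":0,"ax":0,"ay":0,"az":0}]'

```text
t: 14.42
tool_pos: [0.6253, 0.0788, 0.2333]
orientation: [3.014, 0.887, 0.0]
force: [2.5, -4.1, 3.1]
opening: 0.021
gripper_force: 50.0
```

Run:
```python
from h import *
a,_=read_camera('top'); s0,_=read_camera('scene'); w,_=read_camera('wrist'); np.savez('hold.npz',a=a,s=s0,w=w)
s=read_state(); print(s['t'],s['opening'],s['gripper_force'],s['force'],s['wrist_torque'])
```

```text
14.575 0.020580039840424374 50.00023193657398 [ 3.78771819 -4.26398366  1.70250647] [-0.55787986 -0.40687276 -0.02393727]
```

Request:
carry_out --targets '[{"hand":0,"x":0,"y":0,"z":0,"ax":0,"ay":0,"az":0},{"hand":0,"x":0,"y":0,"z":0,"ax":0,"ay":0,"az":0},{"hand":0,"x":0,"y":0,"z":0,"ax":0,"ay":0,"az":0},{"hand":0,"x":0,"y":0,"z":0,"ax":0,"ay":0,"az":0},{"hand":0,"x":0,"y":0,"z":0,"ax":0,"ay":0,"az":0},{"hand":0,"x":0,"y":0,"z":0,"ax":0,"ay":0,"az":0},{"hand":0,"x":0,"y":0,"z":0,"ax":0,"ay":0,"az":0},{"hand":0,"x":0,"y":0,"z":0,"ax":0,"ay":0,"az":0}]'

```text
t: 15.58
tool_pos: [0.6253, 0.0788, 0.2333]
orientation: [-3.014, -0.887, -0.0]
force: [3.1, -4.4, 2.6]
opening: 0.0211
gripper_force: 50.0
```

Run:
```python
from h import *
z=np.load('hold.npz')
out=[]
for n,k,r in(('scene','s',(170,245,200,340)),('wrist','w',(230,420,170,390))):
    b,_=read_camera(n); d=cv2.absdiff(b,z[k])[r[0]:r[1],r[2]:r[3]].max(-1)
    print(n,'changed px',(d>25).sum(),d.max())
    if n=='scene': big=b
    else: wb=b
s=read_state(); print(s['t'],s['opening'],s['gripper_force'],s['wrist_torque'])
v=lambda i:cv2.resize(i[170:250,200:340],(560,320),interpolation=cv2.INTER_CUBIC)
cv2.imwrite('pics/fin.png',np.vstack([np.hstack([v(z['s'])[:, :400],v(big)[:, :400]]),cv2.resize(wb[220:420],(800,270))]))
```

```text
scene changed px 0 17
wrist changed px 0 18
15.675 0.020679909699239184 50.000267028808594 [-0.59607486 -0.44498856 -0.04979439]
```

View pics/fin.png

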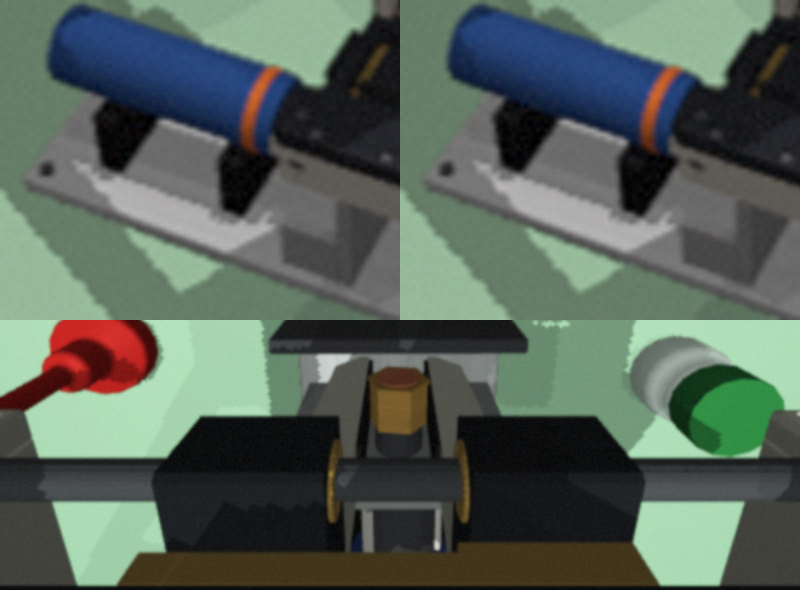

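Nothing moved between views 1.1 s apart. The bolt-axis torque at the head, from wrist force and moment, is about 0.157 N m, which matches the driver's stall torque. The nut is tight and the head is still held at 50 N.

```bash
python3 -c "
from plant import robot
print(robot.close_job())"
```

```text
the job is handed in; nothing more can be done
None
```

The job is handed in with the hex head still gripped squarely at 50 N after about 11 s of holding; the driver appears stalled (about 0.16 N m at the head), and the dish, stand and jar were not touched.

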